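Pin the ion-lens stack in its jig

ROBOT

A 6-joint arm with a two-finger parallel gripper is mounted at the origin on the work surface. World frame = base frame: x ahead of the robot, y to its left, z up, the work surface at z = 0. Lengths are in mm, angles in rad, forces in N, time in s.
With the tool pointing down it reaches from about 325 to 1000 mm from the base axis. Payload 5.1 kg.
Tool frame: the origin (TCP) lies midway between the tips of the shut fingers; the grasp point (between the pads) lies 19 mm behind it; z points along the fingers, y is the line along which they close (so a half turn about z gives the same grasp; the last joint's range is limited). The gripper opens to 85 mm and grips with 20 to 120 N. Pads are 22 mm wide; open, the fingers measure 114 mm over their backs; the gripper's body (76 mm by 85 mm) begins 54 mm behind the grasp point. The pads swing forward as they close: fully open they stand 13 mm farther back than shut.
Start: joints at [-1.287, 0.124, 1.65, -0, 1.367, -0.083], TCP at [233.077, -606.762, 231.322] pointing down, gripper open.
Joint ranges: [-2.61, 2.61], [-1.02, 2.33], [0.03, 2.71], [-1.35, 4.49], [0.32, 2.68], [-2.91, 2.91]. Speed limits (rad/s): [2.57, 2.57, 3.14, 3.14, 3.14, 3.14].

INTERFACE

Orientations are given as a rotation vector (axis times angle).
In Python, from plant import sensors, eyes, env gives the robot as it stands. The module is installed in compiled form; this text tells all that it offers.
- The arm moves only by the tool step_arm, never from a script. Its argument "series" is text: rows parted by semicolons, each of 5 numbers parted by spaces: the shift along the tool's x, y, z in mm, then the turn about the tool's z in degrees, then the opening, from 0 (shut) to 1 (fully open). A call has 1 to 10 rows; each row shifts and turns the commanded pose from where the row before left it, along the tool's axes as they then stand; what a row does not reach is not made up. A row lasts 1/12 s, in which the tool goes at most 41.7 mm and 7.16 degrees, less where a joint would pass 70% of its speed; a pose out of reach is approached as far as the arm can. A call is refused whole if a number of a shift passes 41.7 or a number of a turn 7.16, either way. A call with a gripper value outside its range is refused whole. The fingers move at their own pace and stop on an object; "force" is the grip in N (left out, the last holds). Time passes only in rows, so rows that do not move let the fingers close. It gives the time, the measured TCP pose, the force, the opening and the grip force at its end, in the units of the state.
- sensors.read_state(): the state, without advancing time (a new reading comes with each control period).
- eyes.read_camera(name): name is "scene" or "top" or "wrist"; returns the picture (384x512x3 uint8, red, green, blue); there is no depth.
- eyes.camera_info(name): a dict with "fx", "fy", "cx", "cy" (pixels), "D" ([k1, k2, p1, p2, k3] as OpenCV has them; the pictures are not rectified), "camera_from_world" (4x4, takes a point from world to camera coordinates); the wrist camera has in their place "tool_from_camera" (4x4, takes a point from camera to tool coordinates, whose origin is the TCP and whose axes are the flange's). Camera axes: x right, y up, looking along -z (the intrinsics and any distortion apply to the point x, -y, -z); pixel columns grow to the right and rows downward; lengths in mm; the calibration is good to about 2 mm. A picture is of the moment at which its call begins: read the wrist's pose just before it. camera_info takes no time and is no camera call.
- env.job_done(): hands the job in; it is judged then, once.
The state is a dict: "t": time; "joint_pos": joint angles; "joint_vel": joint speeds; "effort": joint torques, N m; "position": TCP position; "eef_rot": TCP orientation; "ft_force": force on the tool from outside, world axes, zero at the start; "wrist_torque": the same for the moment, N m; "opening": opening from 0.0 (shut) to 1.0 (fully open); "grasp_force": force on a finger pad.
Only numpy, scipy, OpenCV 4.12 (cv2) and the standard library are available. Lean on these libraries where they do the work, as an engineer would, in place of code of your own. Each camera call takes 0.05 s, during which the arm holds its last target. There are 200 camera calls.

TASK

Push the three loose plates of the ion-lens stack (metal, ceramic, metal) flush against both fences of the jig so that their pin holes line up with one another and with the bore beneath, then take the alignment rod from its stand, pass it through all three plates into the jig's bore until its collar sits on the top plate, and let go. The ceramic is brittle: press no plate with more than 20 N, and the rod with no more than 25 N. Leave the bottle, the beaker and the wrench where they are.

Things in the scene. Friction and masses are not known exactly. Their poses are not given: they have to be found in the camera images.
- jig_foot (a point): Centre, at bench level, of the jig's fixed grey foot, 150 x 134 x 8 mm. On it a head is clamped, axes parallel to the foot's, up to 15 mm off-centre in x and in y (not measured: feel for it). Head, in its own frame: pedestal x -32 to 40, y -32 to 22 mm, top 40 mm above the bench; fences 12 mm thick, 61 mm high, inner faces at x +40 and y -32. Open sides -x and +y: push plates from there.
- lens_low_mid (a point): Centre (half-way up) of the bottom plate: loose bare aluminium, 80 (x) x 64 (y) x 8 mm, about 0.1 kg. Starts flat on the pedestal (smooth, slides easily) but 5 to 18 mm short of the x fence, 6 to 18 mm short of the y fence and a little turned. Each plate has an 11.5 mm pin hole at x -20, y +10 mm from its centre, and a 22 mm window at x +6, y -4 mm, not for the rod.
- spacer_mid (a point): Centre of the middle plate: loose white ceramic, brittle, same size and holes, about 0.13 kg, lying on the bottom plate with its own displacement.
- lens_top_mid (a point): Centre of the top plate: loose bare aluminium, same size and holes as the bottom plate, lying on the ceramic with its own displacement.
- lens_low_hole (a point): Centre (half-way up) of the bottom plate's pin hole. Under it, when all plates touch both fences (plate centres then over the head's origin, sides along the foot's axes), is the head's vertical bore, 11.5 mm wide and 32 mm deep, at x -20, y +10 mm in the head's frame, hidden by the plates.
- spacer_hole (a point): Centre (half-way up) of the ceramic plate's pin hole.
- lens_top_hole (a point): Centre (half-way up) of the top plate's pin hole.
- rod_head (a point): Centre of the grey plastic grip, 18 mm in diameter and 36 mm long, of the loose upright alignment rod (z up, about 0.07 kg). Under the grip a steel collar, 22 mm in diameter, 4 mm thick, its underside 22 mm below this point; then a steel shank 10 mm in diameter and 46 mm long whose last 4 mm taper to 7.5 mm.
- rod_collar (a point): Centre of the underside of the rod's collar, on the rod's axis; the shank runs 46 mm down from here. When the rod is home this lies 64 mm above the bench, on the top plate, with 22 mm of shank in the bore.
- stand_top (a point): Centre of the top of the rod's stand, a fixed white plastic block 56 x 56 x 50 mm high with a 12 mm hole in which the rod stands with its collar resting on the top.
- amber_bottle: Bystander: amber bottle 60 mm in diameter, 110 mm high; origin under its centre. Not to be moved.
- beaker: Bystander: glass beaker 64 mm in diameter, 70 mm high; origin under its centre. Not to be moved.
- wrench: Bystander: steel wrench lying flat, about 180 mm long along its x; origin under its centre. Not to be moved.
Mind the look-alikes: they are no part of the job. Leave any purple or turquoise look-alike of the part that bears lens_low_mid alone.

How it is judged:
By the outcome, as a careful person would: the job done as asked, in the order asked, and still so for the second after the job is handed in, with the robot touching nothing.
It also fails if it takes over 72 s, if anything falls off the work surface, if the arm or the gripper's body presses on something with over 40 N, if the wrist force passes 120 N, or if a joint passes its speed limit or range.

## Working session

There is one attempt and no reset: what is moved stays moved. The work goes in short steps, Python scripts to look and compute and a tool call to move; the robot and the scene stay as the last step left them, time stands still between calls to the robot, and variables do not carry over. Pictures are saved under pics/ and viewed, at most 10 in all, crops included, and the job is handed in when it is done.

Besides the shell and the picture viewer there is one more tool, called after "Emit:" as name(argument=value, ...), one argument or row to a line, values as JSON. step_arm: Moves the arm, as the interface text tells. Its arguments: {"type":"object","properties":{"series":{"type":"string"},"force":{"type":"number"}},"required":["series"]}

```bash
mkdir -p pics; cat > h.py <<'E'
import numpy as np,cv2
from plant import sensors,eyes,env
from scipy.spatial.transform import Rotation as R
def cam(n):
    i=eyes.camera_info(n); K=np.array([[i['fx'],0,i['cx']],[0,i['fy'],i['cy']],[0,0,1.]]); D=np.array(i['D'],float)
    if 'camera_from_world' in i: W=np.linalg.inv(np.array(i['camera_from_world']))
    else:
        s=sensors.read_state(); T=np.eye(4);T[:3,:3]=R.from_rotvec(s['eef_rot']).as_matrix();T[:3,3]=s['position']
        W=T@np.array(i['tool_from_camera'])
    return K,D,W
def ray(c,u,v):
    K,D,W=c; p=cv2.undistortPoints(np.array([[[u,v]]],float),K,D)[0,0]
    return W[:3,3],W[:3,:3]@np.array([p[0],-p[1],-1.])
def onz(c,u,v,z):
    o,d=ray(c,u,v); return o+d*(z-o[2])/d[2]
def proj(c,P):
    K,D,W=c; q=np.linalg.inv(W)@np.append(P,1); q=np.array([[q[0],-q[1],-q[2]]])
    return cv2.projectPoints(q,np.zeros(3),np.zeros(3),K,D)[0][0,0]
def shot(n,f):
    im=eyes.read_camera(n); cv2.imwrite('pics/'+f,im[:,:,::-1]); return im
E
python3 - <<'E'
from h import *
s=sensors.read_state(); print(s)
c=cam('wrist'); print(c)
for n in('top','scene'): print(cam(n)[2].round(2),cam(n)[0][0,0])
a=shot('top','top.png');b=shot('scene','scene.png');
E
```

```text
{'t': 0.0, 'joint_pos': array([-1.28659037e+00,  1.24516268e-01,  1.65169050e+00, -6.72569021e-06,
        1.36750426e+00, -8.26178568e-02]), 'joint_vel': array([ 0.00130474,  0.0002673 ,  0.00226547, -0.00028002, -0.00130959,
        0.00021229]), 'effort': array([ 5.58161246e-04, -4.23616397e+01, -3.65448439e+01, -3.19064225e-05,
        7.06345469e-03,  1.14521683e-05]), 'position': array([ 232.91007837, -606.17486709,  230.0360445 ]), 'eef_rot': array([-3.08682711e+00, -5.72598163e-01,  3.44890347e-04]), 'ft_force': array([-0.33683862, -0.56032525,  0.66156276]), 'wrist_torque': array([0.01123117, 0.0066851 , 0.03632888]), 'grasp_force': 0.0, 'opening': 1.0025124439777255}
(array([[317.9134204 ,   0.        , 259.51243335],
       [  0.        , 317.9134204 , 194.27333346],
       [  0.        ,   0.        ,   1.        ]]), array([0.00287464, 0.        , 0.        , 0.        , 0.        ]), array([[ 3.58812276e-01,  8.82797414e-01,  3.03187197e-01,
         3.11163459e+02],
       [-9.33407648e-01,  3.40044046e-01,  1.14543486e-01,
        -5.76026620e+02],
       [-1.97830757e-03, -3.24096858e-01,  9.46021835e-01,
         3.73732593e+02],
       [ 0.00000000e+00,  0.00000000e+00,  0.00000000e+00,
         1.00000000e+00]]))
[[-3.00000e-02  9.80000e-01 -1.90000e-01  3.72950e+02]
 [-1.00000e+00 -3.00000e-02 -1.00000e-02  8.46000e+00]
 [-1.00000e-02  1.90000e-01  9.80000e-01  1.12367e+03]
 [ 0.00000e+00  0.00000e+00  0.00000e+00  1.00000e+00]] 404.48595985351903
[[ 5.20000e-01 -6.50000e-01  5.50000e-01  1.03493e+03]
 [ 8.50000e-01  4.10000e-01 -3.20000e-01 -2.95120e+02]
 [-2.00000e-02  6.40000e-01  7.70000e-01  7.63050e+02]
 [ 0.00000e+00  0.00000e+00  0.00000e+00  1.00000e+00]] 375.19391562724303
```

View pics/top.png

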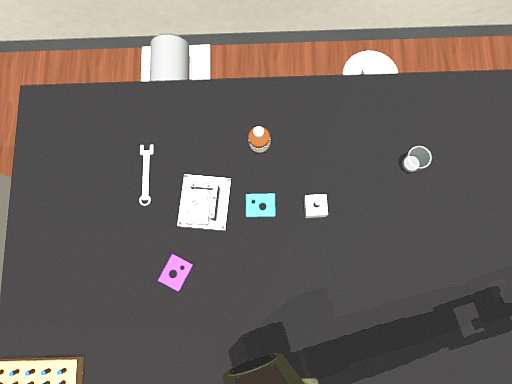

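View pics/scene.png

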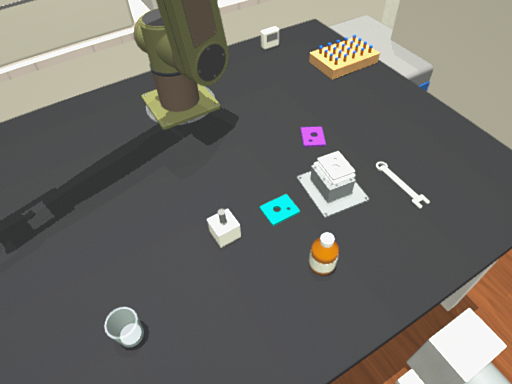

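The top view shows the jig near (205,203), stand and rod near (316,206), turquoise look-alike (260,205), purple (175,272), bottle (259,138), beaker (417,158) and wrench (146,175). I'll measure the foot and stand, with an enlargement.

```bash
python3 - <<'E'
from h import *
im=cv2.imread('pics/top.png'); sc=cv2.imread('pics/scene.png'); c=cam('top')
g=cv2.cvtColor(im,cv2.COLOR_BGR2GRAY)
m=(g>120).astype(np.uint8); n,l,st,ce=cv2.connectedComponentsWithStats(m)
for i in range(1,n):
    x,y,w,h,a=st[i]
    if a>200 and 100<x<450 and 100<y<300:
        p=np.argwhere(l==i)[:,::-1].astype(np.float32); r=cv2.minAreaRect(p); b=cv2.boxPoints(r)
        print(a,r); 
        for z in(8,50): print(z,[onz(c,u,v,z)[:2].round(0) for u,v in b], onz(c,*r[0],z).round(1))
for n,u,v in[('bottle',259,142),('beaker',415,160),('turq',260,205),('purp',175,272)]: print(n,onz(c,u,v,0).round())
A=cv2.resize(im[165:240,170:240],None,fx=8,fy=8,interpolation=cv2.INTER_CUBIC)[:600,:400]
A=cv2.resize(im[165:240,170:240],(400,428),interpolation=cv2.INTER_CUBIC)
B=cv2.resize(sc[140:220,290:370],(400,400),interpolation=cv2.INTER_CUBIC)
o=np.zeros((428,800,3),np.uint8);o[:,:400]=A;o[:400,400:]=B;cv2.imwrite('pics/jig.png',o)
E
```

```text
440 ((259.0, 139.0), (26.0, 22.0), 90.0)
8 [array([793.,  62.]), array([791.,  -2.]), array([712.,   0.]), array([714.,  63.])] [752.1  30.8   8. ]
50 [array([777.,  60.]), array([775.,  -2.]), array([699.,   1.]), array([701.,  61.])] [737.8  29.9  50. ]
490 ((146.0, 174.5), (61.0, 14.0), 90.0)
8 [array([748., 378.]), array([747., 338.]), array([568., 333.]), array([569., 372.])] [656.9 355.2   8. ]
50 [array([734., 364.]), array([733., 325.]), array([561., 321.]), array([562., 359.])] [646.2 342.2  50. ]
511 ((416.5, 157.49996948242188), (23.400854110717773, 29.09295082092285), 71.56504821777344)
8 [array([ 703., -369.]), array([ 728., -450.]), array([ 662., -464.]), array([ 637., -383.])] [ 682.3 -416.6    8. ]
50 [array([ 691., -354.]), array([ 715., -433.]), array([ 651., -446.]), array([ 627., -369.])] [ 670.6 -400.6   50. ]
2487 ((203.6280517578125, 201.84756469726562), (48.92116928100586, 54.111454010009766), 6.340191841125488)
8 [array([507., 267.]), array([660., 252.]), array([640., 113.]), array([488., 132.])] [572.7 190.7   8. ]
50 [array([502., 257.]), array([649., 242.]
[... 371 characters left out ...]
391857147216797, 23.14234733581543), 86.42366790771484)
8 [array([585., -90.]), array([ 587., -155.]), array([ 521., -155.]), array([519., -91.])] [ 553.1 -122.9    8. ]
50 [array([577., -86.]), array([ 579., -149.]), array([ 516., -149.]), array([514., -87.])] [ 546.3 -118.    50. ]
675 ((174.9495391845703, 272.1651306152344), (24.04363441467285, 30.681032180786133), 28.300756454467773)
8 [array([362., 317.]), array([433., 278.]), array([401., 220.]), array([330., 259.])] [381.3 268.5   8. ]
50 [array([362., 305.]), array([431., 268.]), array([400., 212.]), array([332., 249.])] [381.  258.7  50. ]
bottle [746.  31.  -0.]
beaker [ 677. -415.    0.]
turq [560.  33.   0.]
purp [382. 270.   0.]
```

View pics/jig.png

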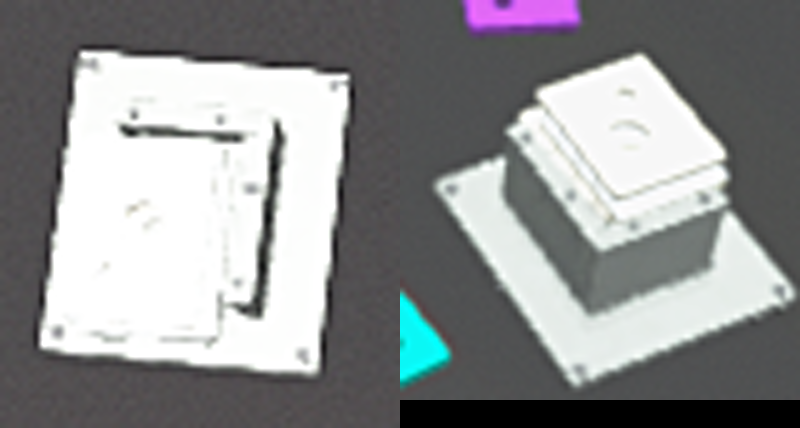

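The crop shows fences on the +x (up) and -y (right) sides, foot yaw about -7°, and plates displaced to -x/+y. I'm moving over the jig, turning to foot yaw on the way.

Emit:
step_arm(
  series="0 0 0 7 0.4;0 0 0 7 0.4;0 0 0 7 0.4;0 0 0 7 0.4;10.5 -38 2.3 0 0.4;10.5 -38 2.3 0 0.4;10.5 -38 2.3 0 0.4;10.5 -38 2.3 0 0.4;10.5 -38 2.3 0 0.4;10.5 -38 2.3 0 0.4",
)

```text
t: 0.93
position: [323.4, -386.1, 216.8]
eef_rot: [-3.135, 0.192, 0.001]
ft_force: [0.2, 0.6, 0.2]
opening: 0.402
grasp_force: 0.0
```

Emit:
step_arm(
  series="10.5 -38 2.3 0 0.4;10.5 -38 2.3 0 0.4;10.5 -38 2.3 0 0.4;10.5 -38 2.3 0 0.4;10.5 -38 2.3 0 0.4;10.5 -38 2.3 0 0.4;10.5 -38 2.3 0 0.4;10.5 -38 2.3 0 0.4;10.5 -38 2.3 0 0.4;10.5 -38 2.3 0 0.4",
)

```text
t: 1.77
position: [473.8, -21.6, 194.2]
eef_rot: [3.136, -0.191, -0.0]
ft_force: [1.4, 0.3, -0.3]
opening: 0.403
grasp_force: 0.0
```

Emit:
step_arm(
  series="10.5 -38 2.3 0 0.4;10.5 -38 2.3 0 0.4;0 0 0 0 0.4;0 0 0 0 0.4",
)

```text
t: 2.1
position: [503.7, 51.0, 189.1]
eef_rot: [3.136, -0.185, -0.003]
ft_force: [-0.9, 0.6, 0.2]
opening: 0.4
grasp_force: 0.0
```

```bash
python3 - <<'E'
from h import *
for k in range(3):
    s=sensors.read_state(); print(s['t'],s['position'].round(2),s['eef_rot'].round(4),s['ft_force'].round(2),s['opening'],s['joint_pos'].round(3))
    im=shot('wrist','w%d.png'%k)
    if k==1: break
E
```

```text
2.1 [503.66  50.99 189.12] [ 3.1359e+00 -1.8510e-01 -2.7000e-03] [-0.85  0.57  0.17] 0.40016507224360376 [-0.005 -0.168  2.009 -0.     1.302  1.684]
2.15 [503.47  49.79 189.26] [ 3.1355e+00 -1.8820e-01 -2.2000e-03] [-0.29  0.21 -0.4 ] 0.39892634318080894 [-0.007 -0.169  2.01  -0.     1.302  1.683]
```

View pics/w1.png

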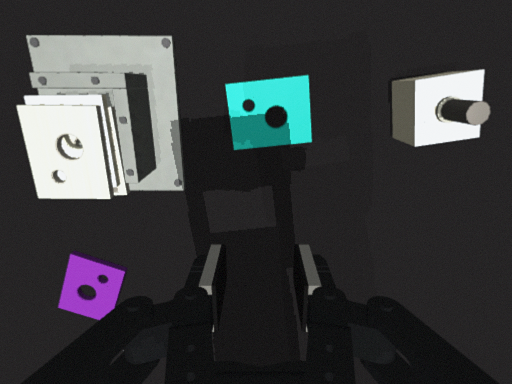

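The wrist view shows the jig top-left (fence corner about (130,70), foot right edge about (170,37)–(183,190)), turquoise (270,113), stand and rod (440,110). I'm not yet over the jig, so I continue.

Emit:
step_arm(
  series="8 -29 2 0 0.4;8 -29 2 0 0.4;8 -29 2 0 0.4;8 -29 2 0 0.4;8 -29 2 0 0.4;0 0 0 0 0.4;0 0 0 0 0.4;0 0 0 0 0.4",
)

```text
t: 2.87
position: [561.0, 186.7, 179.7]
eef_rot: [3.135, -0.194, -0.001]
ft_force: [-0.3, -0.7, -0.1]
opening: 0.396
grasp_force: 0.0
```

```bash
python3 - <<'E'
from h import *
for k in range(3):
    s=sensors.read_state(); print(s['t'],s['position'].round(2),s['eef_rot'].round(4),s['ft_force'].round(2),s['opening'],s['joint_pos'].round(3))
    im=shot('wrist','v%d.png'%k)
    if k==1: break
cv2.imwrite('pics/v1b.png',cv2.resize(im[:,:,::-1],(800,600),interpolation=cv2.INTER_CUBIC))
E
```

```text
2.8667 [561.   186.68 179.74] [ 3.1349e+00 -1.9390e-01 -9.0000e-04] [-0.31 -0.7  -0.11] 0.3964794013932289 [ 0.231  0.034  1.834 -0.     1.274  1.925]
2.9167 [560.99 186.53 179.88] [ 3.1351e+00 -1.9460e-01 -4.0000e-04] [ 0.28 -0.38 -0.25] 0.40007327969335826 [ 0.23   0.033  1.835 -0.     1.274  1.925]
```

View pics/v1b.png

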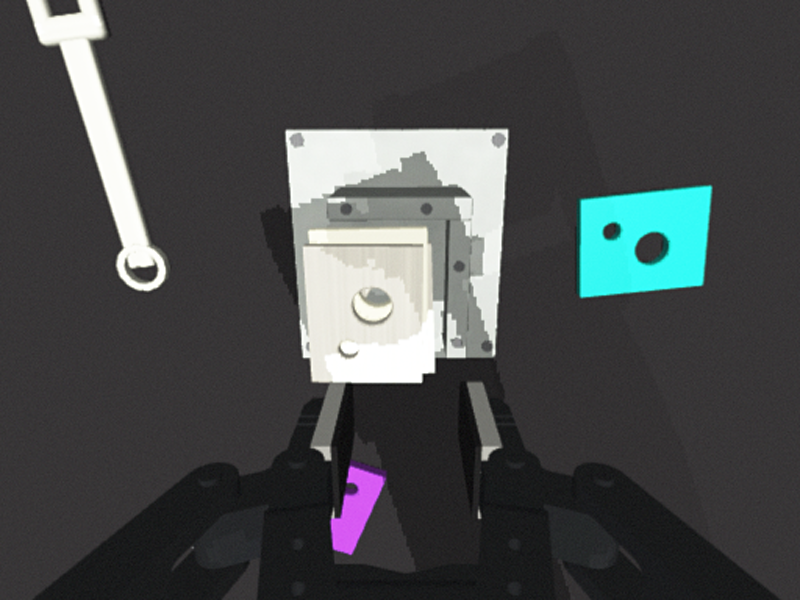

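The view shows the jig centred: foot corners at about (287,129), (508,129), (496,358); fence top bands x≈448–471 and y≈197–219; top plate corners (303,245), (423,244), (423,382), (311,382).

```bash
python3 - <<'E'
from h import *
c=cam('wrist'); f=512/800
def P(l,z):
    r=np.array([onz(c,u*f,v*f,z)[:2] for u,v in l]); print(z,r.round(1).tolist()); return r
F=P([(286,129),(508,129),(496,358)],8)
d=F[1]-F[0]; e=F[1]-F[2]; print('foot yaw from y-edge, x-edge',np.degrees(np.arctan2(-d[0],-(-0)+0) if 0 else np.arctan2(d[0],-d[1])*-1),np.degrees(np.arctan2(e[1],e[0])),np.linalg.norm(d),np.linalg.norm(e))
cen=(F[0]+F[2])/2; print('centre',cen)
fe=P([(328,219),(446,219),(448,300),(448,345),(328,197),(472,197)],61)
pl=P([(303,245),(423,244),(423,382),(311,382)],64)
y=np.radians(-7);Rm=np.array([[np.cos(y),-np.sin(y)],[np.sin(y),np.cos(y)]])
print('fence in foot frame',((fe-cen)@Rm).round(1).tolist()); print('plate',((pl-cen)@Rm).round(1).tolist())
# stand from first wrist view is skipped
E
```

```text
8 [[655.3, 247.4], [638.8, 115.3], [489.0, 132.2]]
foot yaw from y-edge, x-edge 7.097173723112321 -6.439667023970193 133.05375469408554 150.78321997791457
centre [572.14467934 189.79875234]
61 [[606.6, 222.5], [598.9, 160.7], [553.9, 163.9], [526.7, 166.6], [617.9, 220.5], [608.6, 146.1]]
64 [[595.1, 237.5], [587.8, 174.2], [506.4, 183.4], [514.5, 248.4]]
fence in foot frame [[30.2, 36.7], [30.1, -25.7], [-15.0, -27.9], [-42.3, -28.6], [41.7, 36.1], [41.5, -38.9]]
plate [[17.0, 50.2], [17.4, -13.5], [-64.5, -14.3], [-64.4, 51.1]]
```

Emit:
step_arm(
  series="-28 -7 0 0 0.3;-28 -7 0 0 0.3;-26 -7 10 0 0.3;0 0 38 0 0.3;0 0 38 0 0.3;0 0 38 0 0.3;0 0 22 0 0.3;0 0 0 0 0.3;0 0 0 0 0.3",
)

```text
t: 3.72
position: [481.4, 217.9, 33.2]
eef_rot: [3.135, -0.193, -0.004]
ft_force: [0.5, -0.3, 0.9]
opening: 0.299
grasp_force: 0.0
```

Emit:
step_arm(
  series="4 0 0 0 0.3;4 0 0 0 0.3;3 0 0 0 0.3;2 0 0 0 0.3;2 0 0 0 0.3;2 0 0 0 0.3;2 0 0 0 0.3;2 0 0 0 0.3;1 0 0 0 0.3;0 0 0 0 0.3",
)

```text
t: 4.55
position: [504.2, 216.3, 33.8]
eef_rot: [3.136, -0.191, -0.0]
ft_force: [-0.9, -0.9, 0.7]
opening: 0.299
grasp_force: 0.3
```

Emit:
step_arm(
  series="1 0 0 0 0.3;1 0 0 0 0.3;1 0 0 0 0.3;1 0 0 0 0.3;1 0 0 0 0.3;1 0 0 0 0.3;0 0 0 0 0.3",
)

```text
t: 5.13
position: [510.3, 215.6, 33.8]
eef_rot: [3.136, -0.191, 0.0]
ft_force: [-0.9, 0.6, -1.2]
opening: 0.297
grasp_force: 0.5
```

Emit:
step_arm(
  series="1 0 0 0 0.3;0.5 0 0 0 0.3;0.5 0 0 0 0.3;0 0 0 0 0.3",
)

```text
t: 5.47
position: [512.2, 215.4, 33.9]
eef_rot: [3.136, -0.191, 0.0]
ft_force: [-1.5, 0.5, -1.2]
opening: 0.299
grasp_force: 0.6
```

Emit:
step_arm(
  series="0.5 0 0 0 0.3;0.5 0 0 0 0.3;0 0 0 0 0.3",
)

```text
t: 5.72
position: [513.2, 215.3, 33.9]
eef_rot: [3.136, -0.191, 0.0]
ft_force: [-1.0, 0.4, -0.2]
opening: 0.299
grasp_force: 0.7
```

Emit:
step_arm(
  series="0.5 0 0 0 0.3;0.5 0 0 0 0.3;0 0 0 0 0.3",
)

```text
t: 5.97
position: [513.8, 215.2, 33.9]
eef_rot: [3.136, -0.191, -0.002]
ft_force: [-3.5, 0.2, 0.3]
opening: 0.301
grasp_force: 1.9
```

Emit:
step_arm(
  series="0.5 0 0 0 0.3;0 0 0 0 0.3",
)

```text
t: 6.13
position: [513.8, 215.2, 33.9]
eef_rot: [3.136, -0.191, -0.004]
ft_force: [-5.0, -0.5, 2.4]
opening: 0.303
grasp_force: 2.9
```

Emit:
step_arm(
  series="0.5 0 0 0 0.3;0 0 0 0 0.3;0 0 0 0 0.3",
)

```text
t: 6.38
position: [513.8, 215.2, 33.8]
eef_rot: [3.135, -0.191, -0.005]
ft_force: [-7.7, 1.2, 3.8]
opening: 0.306
grasp_force: 3.7
```

Emit:
step_arm(
  series="0.5 0 0 0 0.3;0 0 0 0 0.3;0 0 0 0 0.3",
)

```text
t: 6.63
position: [513.7, 215.2, 33.6]
eef_rot: [3.135, -0.191, -0.007]
ft_force: [-8.4, 1.0, 4.8]
opening: 0.3
grasp_force: 4.5
```

Emit:
step_arm(
  series="-4 0 0 0 0.4;-4 0 -20 0 0.4;0 0 -32 0 0.4;0 -31 0 -6 0.4;0 -31 0 6 0.4;28 0 0 0 0.4;27 0 0 0 0.4;0 0 0 -7 0.4;0 0 0 -7 0.4;0 0 0 -7 0.4",
)

```text
t: 7.47
position: [568.0, 271.1, 86.4]
eef_rot: [-3.117, -0.392, -0.004]
ft_force: [0.4, -0.1, -0.7]
opening: 0.399
grasp_force: 0.0
```

Emit:
step_arm(
  series="0 0 0 -7 0.4;0 0 0 -7 0.4;0 0 0 -7 0.4;0 0 0 -7 0.4;0 0 0 -7 0.4;0 0 0 -7 0.4;0 0 0 -7 0.4;0 0 0 -7 0.4;0 0 0 -7 0.4;0 0 0 -6 0.4",
)

```text
t: 8.3
position: [567.6, 271.1, 86.5]
eef_rot: [2.345, 2.088, 0.004]
ft_force: [-0.6, -0.2, -0.3]
opening: 0.399
grasp_force: 0.0
```

Emit:
step_arm(
  series="0 0 0 0 0.4;0 0 0 0 0.4",
)

```text
t: 8.47
position: [567.2, 271.1, 86.4]
eef_rot: [2.355, 2.078, 0.002]
ft_force: [-0.3, 0.1, -0.4]
opening: 0.398
grasp_force: 0.0
```

```bash
cat >> h.py <<'E'
CEN=np.array([572.1,189.8]);FX=np.array([np.cos(np.radians(7)),-np.sin(np.radians(7))]);FY=np.array([-FX[1],FX[0]])
def foot(p): d=np.array(p[:2])-CEN; return d@FX,d@FY
def yaw(s):
    m=R.from_rotvec(s['eef_rot']).as_matrix(); return np.degrees(np.arctan2(m[1,0],m[0,0]))
E
python3 - <<'E'
from h import *
s=sensors.read_state(); print(s['position'],foot(s['position']),yaw(s),s['ft_force'])
shot('wrist','y1.png')
E
```

```text
[567.22806105 271.10634449  86.38075293] (np.float64(-14.744375070674561), np.float64(80.10655933108669)) 82.8601252347596 [-0.26363665  0.10795527 -0.36875989]
```

View pics/y1.png

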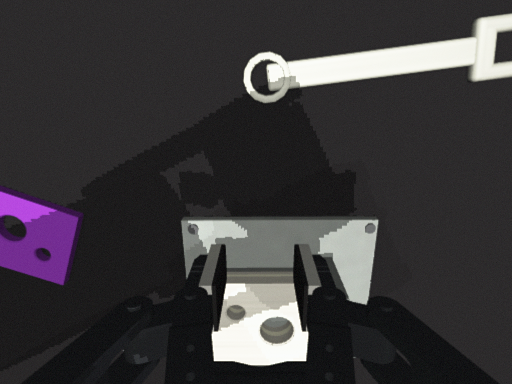

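The view shows the fingers standing beyond the plates' +y edge, near the foot's edge, clear to descend. Wrench and purple plate are well away.

Emit:
step_arm(
  series="0 0 18 0 0.4;0 0 18 0 0.4;0 0 16 0 0.4;-4 0 0 0 0.4;-4 0 0 0 0.4;-3 0 0 0 0.4;-2 0 0 0 0.4;-2 0 0 0 0.4;-2 0 0 0 0.4;0 0 0 0 0.4",
)

```text
t: 9.35
position: [564.9, 253.9, 34.7]
eef_rot: [2.353, 2.081, 0.002]
ft_force: [0.1, 0.4, 0.6]
opening: 0.402
grasp_force: 0.0
```

Emit:
step_arm(
  series="-1.5 0 0 0 0.4;-1.5 0 0 0 0.4;-1.5 0 0 0 0.4;-1.5 0 0 0 0.4;-1.5 0 0 0 0.4;0 0 0 0 0.4",
)

```text
t: 9.85
position: [563.5, 246.5, 33.9]
eef_rot: [2.353, 2.082, -0.0]
ft_force: [0.4, 0.5, 0.2]
opening: 0.399
grasp_force: 0.0
```

Emit:
step_arm(
  series="-1 0 0 0 0.4;-1 0 0 0 0.4;-1 0 0 0 0.4;-1 0 0 0 0.4;-1 0 0 0 0.4;-0.5 0 0 0 0.4;0 0 0 0 0.4",
)

```text
t: 10.43
position: [562.8, 241.1, 33.9]
eef_rot: [2.353, 2.082, -0.0]
ft_force: [0.3, -0.1, -0.0]
opening: 0.402
grasp_force: 0.1
```

Emit:
step_arm(
  series="-0.5 0 0 0 0.4;-0.5 0 0 0 0.4;0 0 0 0 0.4",
)

```text
t: 10.68
position: [562.7, 240.2, 33.9]
eef_rot: [2.353, 2.082, -0.0]
ft_force: [-0.7, 1.2, -0.5]
opening: 0.398
grasp_force: 0.3
```

Emit:
step_arm(
  series="-0.5 0 0 0 0.4;-0.5 0 0 0 0.4;0 0 0 0 0.4",
)

```text
t: 10.93
position: [562.6, 239.2, 33.9]
eef_rot: [2.353, 2.082, -0.0]
ft_force: [0.2, 0.3, -0.5]
opening: 0.4
grasp_force: 0.3
```

Emit:
step_arm(
  series="-0.5 0 0 0 0.4;0 0 0 0 0.4",
)

```text
t: 11.1
position: [562.6, 239.0, 33.9]
eef_rot: [-2.353, -2.082, -0.001]
ft_force: [-0.1, 2.3, -0.3]
opening: 0.402
grasp_force: 0.9
```

Emit:
step_arm(
  series="-0.5 0 0 0 0.4;0 0 0 0 0.4;0 0 0 0 0.4",
)

```text
t: 11.35
position: [562.6, 238.9, 34.0]
eef_rot: [-2.352, -2.082, -0.002]
ft_force: [1.0, 4.9, -1.5]
opening: 0.401
grasp_force: 2.6
```

Emit:
step_arm(
  series="-0.5 0 0 0 0.4;0 0 0 0 0.4;0 0 0 0 0.4",
)

```text
t: 11.6
position: [562.6, 238.9, 34.1]
eef_rot: [-2.352, -2.081, -0.003]
ft_force: [0.2, 7.3, -2.0]
opening: 0.399
grasp_force: 3.5
```

Emit:
step_arm(
  series="-0.5 0 0 0 0.4;0 0 0 0 0.4;0 0 0 0 0.4",
)

```text
t: 11.85
position: [562.6, 238.9, 34.2]
eef_rot: [-2.352, -2.081, -0.004]
ft_force: [0.8, 8.5, -1.9]
opening: 0.401
grasp_force: 4.3
```

Emit:
step_arm(
  series="5 0 0 0 0.3;5 0 -10 0 0.3;0 0 -40 0 0.3;0 0 0 7 0.3;0 0 0 7 0.3;0 0 0 7 0.3;0 0 0 7 0.3;0 0 0 7 0.3;0 0 0 7 0.3;0 0 0 7 0.3",
)

```text
t: 12.68
position: [563.9, 246.9, 84.8]
eef_rot: [3.006, 0.91, 0.0]
ft_force: [-0.2, -0.2, 0.2]
opening: 0.302
grasp_force: 0.0
```

Emit:
step_arm(
  series="0 0 0 7 0.3;0 0 0 7 0.3;0 0 0 7 0.3;0 0 0 7 0.3;0 0 0 7 0.3;0 0 0 6 0.3;-28 0 0 0 0.3;-27 0 0 0 0.3;0 0 0 0 0.3",
)

```text
t: 13.43
position: [505.1, 253.6, 83.3]
eef_rot: [3.134, -0.189, -0.006]
ft_force: [0.4, 1.3, -0.8]
opening: 0.299
grasp_force: 0.0
```

Emit:
step_arm(
  series="0 27 0 0 0.3;0 27 0 0 0.3;0 0 26 0 0.3;0 0 25 0 0.3;0 0 0 0 0.3;0 0 0 0 0.3",
)

```text
t: 13.93
position: [501.7, 199.7, 32.2]
eef_rot: [3.134, -0.191, -0.004]
ft_force: [0.2, 0.1, 0.2]
opening: 0.3
grasp_force: 0.0
```

Emit:
step_arm(
  series="3 0 0 0 0.3;3 0 0 0 0.3;1 0 0 0 0.3;1 0 0 0 0.3;1 0 0 0 0.3;0.5 0 0 0 0.3;0 0 0 0 0.3",
)

```text
t: 14.52
position: [511.8, 199.2, 33.0]
eef_rot: [3.136, -0.191, -0.0]
ft_force: [-1.2, 0.5, 0.9]
opening: 0.304
grasp_force: 0.4
```

Emit:
step_arm(
  series="0.5 0 0 0 0.3;0.5 0 0 0 0.3;0 0 0 0 0.3",
)

```text
t: 14.77
position: [511.8, 199.1, 32.6]
eef_rot: [3.136, -0.191, -0.004]
ft_force: [-4.2, 0.4, 2.2]
opening: 0.301
grasp_force: 2.4
```

Emit:
step_arm(
  series="0.5 0 0 0 0.3;0 0 0 0 0.3;0 0 0 0 0.3",
)

```text
t: 15.02
position: [511.7, 199.1, 32.4]
eef_rot: [3.135, -0.191, -0.006]
ft_force: [-7.0, 0.9, 3.6]
opening: 0.3
grasp_force: 3.2
```

Emit:
step_arm(
  series="-4 0 0 0 0.4;-4 0 -10 0 0.4;0 0 -35 0 0.4;20 0 -35 0 0.4;20 0 -35 0 0.4;18 0 -33 0 0.4;0 0 0 0 0.4;0 0 0 0 0.4;0 0 0 0 0.4",
)

```text
t: 15.77
position: [562.8, 192.7, 181.1]
eef_rot: [3.136, -0.192, 0.001]
ft_force: [0.0, 0.4, 0.1]
opening: 0.401
grasp_force: 0.0
```

```bash
python3 - <<'E'
from h import *
s=sensors.read_state(); c=cam('wrist'); print(s['position'],yaw(s))
im=shot('wrist','z1.png'); 
h=np.array([544.1,207.9,64]); print('predicted px',proj(c,h))
cr=cv2.resize(im[110:290,150:390,::-1],(800,600),interpolation=cv2.INTER_CUBIC); 
cv2.imwrite('pics/z1b.png',cr)
# head centre, stand from earlier wrist view w1
E
```

```text
[562.76031667 192.73997728 181.08090789] -6.990363064767951
predicted px [245.49487863 210.06242453]
```

View pics/z1b.png

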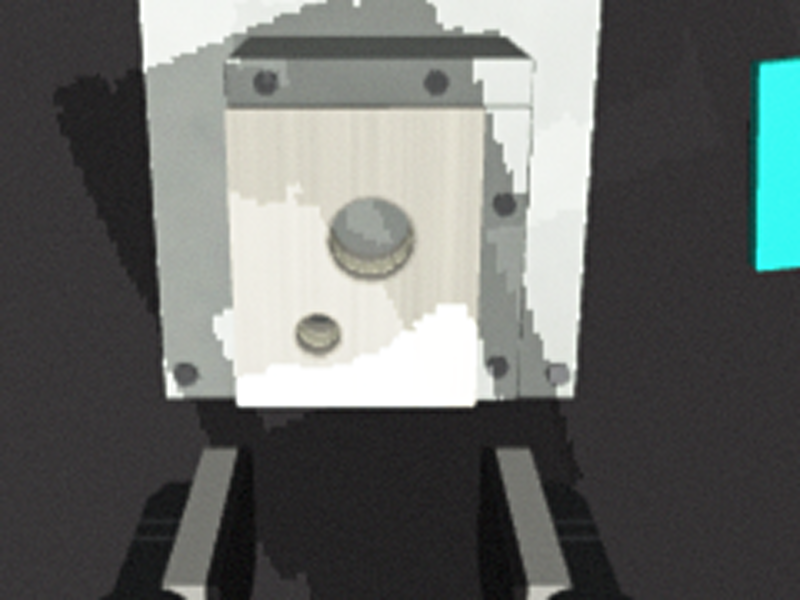

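Top hole centre is at crop (318,333), i.e. px (245.4,209.9), against (245.5,210.1) predicted from the felt fences. The plates are flush, so on to the rod.

Emit:
step_arm(
  series="2 31 0 0 0.5;2.5 35 0 0 0.5;2.5 35 0 0 0.5;2.5 35 0 0 0.5;2.5 35 0 0 0.5;2.5 35 0 0 0.5;2.5 35 0 0 0.5;2.5 35 0 0 0.5;2.5 35 0 0 0.5;0 0 0 0 0.5",
)

```text
t: 16.65
position: [545.1, -122.7, 178.8]
eef_rot: [3.134, -0.199, -0.005]
ft_force: [-0.4, -0.2, 0.4]
opening: 0.5
grasp_force: 0.0
```

Emit:
step_arm(
  series="0 0 0 0 0.5;0 0 0 0 0.5",
)

```text
t: 16.82
position: [546.0, -117.8, 179.3]
eef_rot: [-3.135, 0.192, 0.004]
ft_force: [-0.0, 0.4, -0.6]
opening: 0.501
grasp_force: 0.0
```

```bash
python3 - <<'E'
from h import *
s=sensors.read_state(); c=cam('wrist'); print(s['position'],yaw(s),s['joint_pos'].round(3))
im=shot('wrist','r1.png')
E
```

```text
[ 545.95054379 -117.76553339  179.30320406] -6.99812294184423 [-0.309 -0.037  1.906  0.     1.276  1.384]
```

View pics/r1.png

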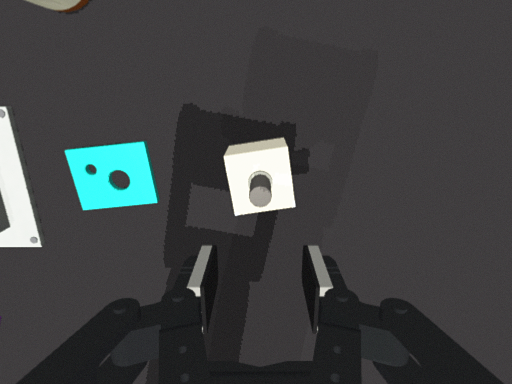

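The rod's grip top disc is at (260,197), the collar around (260,180), and the stand top about (227–295, 148–215).

```bash
python3 - <<'E'
from h import *
c=cam('wrist'); print(onz(c,260,197,90),onz(c,260,180.5,54), [onz(c,u,v,50).round(1) for u,v in((226,154),(288,147),(295,208),(234,215))])
s=sensors.read_state(); print(s['position'])
g=cv2.cvtColor(cv2.imread('pics/r1.png'),cv2.COLOR_BGR2GRAY); cr=cv2.resize(g[165:215,235:285],(50,50))
for r in g[184:214:2,244:277:2]: print(r)
E
```

```text
[ 547.52293156 -117.35212722   90.        ] [ 550.17477071 -117.68798347   54.        ] [array([576.4, -91. ,  50. ]), array([ 576. , -145.2,   50. ]), array([ 518.9, -146.4,   50. ]), array([518.7, -89.5,  50. ])]
[ 546.24452523 -117.29591953  179.63611673]
[251 252 217 106  68  76  77  76  79  78  76  72  69 111 240 252 252]
[251 252 234  78  70  73  91 107 111  95  86  76  68  80 249 252 252]
[251 251 254  77  72 147 164 165 142 144 139 122  70  87 254 251 251]
[251 252 254  81 148 162 163 160 160 161 135 143 121  89 254 251 251]
[252 252 254 137 162 160 160 162 162 163 158 158 143 109 254 252 251]
[251 251 254 150 160 159 159 160 159 157 157 157 156 143 254 251 251]
[251 251 253 158 161 161 162 158 158 159 158 159 156 153 254 252 251]
[251 251 254 158 160 158 159 159 158 157 154 159 156 154 253 252 251]
[251 252 253 162 157 157 159 157 157 158 155 156 155 169 253 252 251]
[251 251 252 238 157 157 156 159 158 158 154 153 156 247 252 251 251]
[252 252 251 252 238 149 148 155 152 149 148 157 246 252 251 251 251]
[252 251 251 251 252 246 202 189 160 165 205 246 252 251 251 251 252]
[251 251 251 252 251 252 252 253 253 253 253 252 252 253 253 254 251]
[251 252 251 252 252 252 252 254 254 252 253 253 222 170 123  91  47]
[254 254 252 253 253 226 180 125  89  51  53  28  31  34  33  33  37]
```

Emit:
step_arm(
  series="1.3 0 35 0 0.5;0 0 35 0 0.5;0 0 30 0 0.5;0 0 18 0 0.5;0 0 0 0 0.5;0 0 0 0 0.1;0 0 0 0 0.1;0 0 0 0 0.1;0 0 0 0 0.1;0 0 0 0 0.1",
  force=20,
)

```text
t: 17.7
position: [549.4, -118.8, 64.6]
eef_rot: [3.135, -0.191, 0.004]
ft_force: [1.1, 1.8, 2.1]
opening: 0.201
grasp_force: 21.8
```

Emit:
step_arm(
  series="0 0 0 0 0.5;0 0 0 0 0.5;0 0 0 -7 0.5;0 0 0 -7 0.5;0 0 0 -7 0.5;0 0 0 -7 0.5;0 0 0 -7 0.5;0 0 0 -7 0.5;0 0 0 -7 0.5;0 0 0 -7 0.5",
)

```text
t: 18.53
position: [548.3, -118.8, 63.1]
eef_rot: [2.855, 1.311, 0.0]
ft_force: [0.1, 0.1, -0.4]
opening: 0.499
grasp_force: 0.0
```

Emit:
step_arm(
  series="0 0 0 -7 0.5;0 0 0 -7 0.5;0 0 0 -7 0.5;0 0 0 -7 0.5;0 0 0 -6 0.5;0 0 0 0 0.5;0 0 0 0 0.1;0 0 0 0 0.1;0 0 0 0 0.1;0 0 0 0 0.1",
)

```text
t: 19.37
position: [548.4, -118.7, 63.0]
eef_rot: [2.354, 2.081, 0.0]
ft_force: [-0.6, -0.9, 1.5]
opening: 0.205
grasp_force: 21.1
```

Emit:
step_arm(
  series="0 0 0 0 0.1;0 0 -10 0 0.1;0 0 -25 0 0.1;0 0 -25 0 0.1;0 0 -25 0 0.1;20 -2.7 0 0 0.1;30 -4 0 0 0.1;36 -4.9 0 0 0.1;36 -4.9 0 0 0.1;36 -4.9 0 0 0.1",
  force=40,
)

```text
t: 20.2
position: [546.1, 42.1, 148.7]
eef_rot: [2.354, 2.08, 0.001]
ft_force: [1.2, 0.2, -0.3]
opening: 0.192
grasp_force: 39.8
```

Emit:
step_arm(
  series="36 -4.9 0 0 0.1;36 -4.9 0 0 0.1;36 -4.9 0 0 0.1;30 -4 0 0 0.1;20 -2.7 0 0 0.1;7 -1 0 0 0.1;0 0 0 0 0.1;0 0 0 0 0.1;0 0 0 0 0.1",
)

```text
t: 20.95
position: [544.2, 206.2, 148.0]
eef_rot: [2.354, 2.081, -0.001]
ft_force: [0.5, -0.8, -0.6]
opening: 0.197
grasp_force: 39.8
```

```bash
cat > t.py <<'E'
from h import *
P=[];F=[];s0=sensors.read_state()
for k in range(4):
    s=sensors.read_state();P.append(s['position']);F.append(s['ft_force']);im=eyes.read_camera('wrist')
p=np.mean(P,0); y=np.radians(yaw(s)); d=np.array([544.1,207.9])-p[:2]
print(s['t'],p.round(2),np.std(P,0).round(2),'yaw',yaw(s),'F',np.mean(F,0).round(2),'open',s['opening'],'tool shift x,y',d@[np.cos(y),np.sin(y)],d@[np.sin(y),-np.cos(y)])
E
python3 t.py
```

```text
21.1 [544.24 206.1  147.97] [0.04 0.08 0.03] yaw 82.9181003847201 F [-0.26 -0.04 -0.78] open 0.1908591751642495 tool shift x,y 1.7689643285106973 -0.35937569536536657
```

Emit:
step_arm(
  series="1.8 -0.4 0 0 0.1;0 0 7 0 0.1;0 0 7 0 0.1;0 0 7 0 0.1;0 0 0 0 0.1;0 0 0 0 0.1;0 0 0 0 0.1",
)

```text
t: 21.73
position: [543.9, 209.1, 126.7]
eef_rot: [-2.352, -2.082, 0.001]
ft_force: [-0.8, 0.1, -0.7]
opening: 0.194
grasp_force: 39.7
```

```bash
python3 t.py; python3 - <<'E'
from h import *
im=shot('wrist','i1.png'); cv2.imwrite('pics/i1b.png',cv2.resize(im[180:384,150:400,::-1],(735,600),interpolation=cv2.INTER_CUBIC))
E
```

```text
21.8833 [544.11 209.2  127.09] [0.15 0.04 0.27] yaw 83.01599234824774 F [-0.37  0.34 -0.77] open 0.19212767220876445 tool shift x,y -1.2924651784307484 0.14922058385433315
```

View pics/i1b.png

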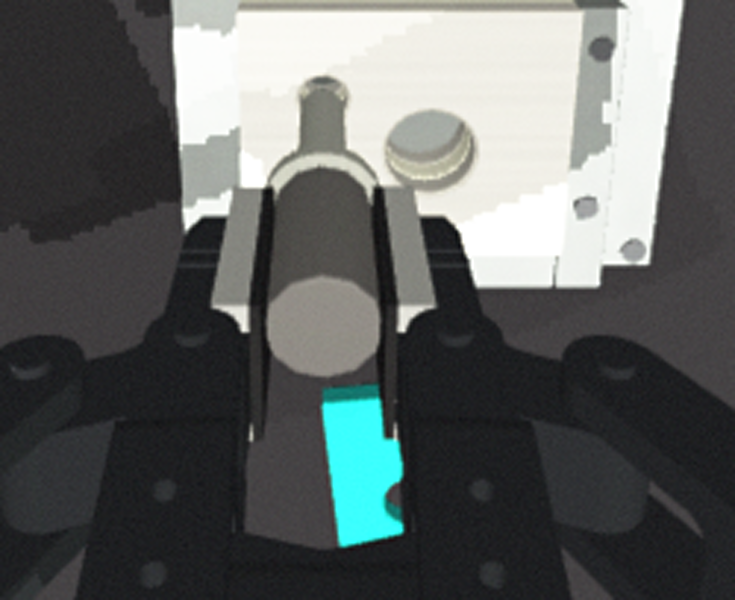

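The rod tip (crop (323,90)) is right over the top plate's pin hole. I trim the 1.3 mm offset, then descend slowly.

Emit:
step_arm(
  series="-1.3 0.1 0 0 0.1;0 0 0 0 0.1;0 0 0 0 0.1;0 0 0 0 0.1",
)

```text
t: 22.32
position: [543.9, 207.8, 127.0]
eef_rot: [-2.353, -2.082, -0.0]
ft_force: [0.5, -0.4, -0.6]
opening: 0.195
grasp_force: 39.7
```

```bash
python3 t.py
```

```text
22.4667 [543.89 207.8  126.94] [0.01 0.01 0.02] yaw 83.0129989088802 F [ 0.34  0.27 -0.9 ] open 0.19603200578625293 tool shift x,y 0.1268297697445827 0.1926402057558557
```

Emit:
step_arm(
  series="0.1 0.2 1.5 0 0.1;0 0 1.5 0 0.1;0 0 1 0 0.1;0 0 1 0 0.1;0 0 1 0 0.1;0 0 1 0 0.1;0 0 0 0 0.1",
)

```text
t: 23.1
position: [543.9, 207.8, 119.6]
eef_rot: [-2.352, -2.082, 0.001]
ft_force: [-0.2, 1.1, -1.2]
opening: 0.195
grasp_force: 39.7
```

Emit:
step_arm(
  series="0 0 1 0 0.1;0 0 1 0 0.1;0 0 1 0 0.1;0 0 1 0 0.1;0 0 1 0 0.1;0 0 0 0 0.1",
)

```text
t: 23.6
position: [543.9, 207.8, 114.6]
eef_rot: [-2.352, -2.082, 0.001]
ft_force: [0.1, 0.5, -0.6]
opening: 0.189
grasp_force: 39.7
```

Emit:
step_arm(
  series="0 0 1 0 0.1;0 0 1 0 0.1;0 0 1 0 0.1;0 0 1 0 0.1;0 0 1 0 0.1;0 0 0 0 0.1",
)

```text
t: 24.1
position: [543.9, 207.8, 109.6]
eef_rot: [-2.352, -2.082, 0.001]
ft_force: [0.1, -0.3, -0.7]
opening: 0.198
grasp_force: 39.7
```

Emit:
step_arm(
  series="0 0 1 0 0.1;0 0 1 0 0.1;0 0 1 0 0.1;0 0 1 0 0.1;0 0 1 0 0.1;0 0 0 0 0.1",
)

```text
t: 24.6
position: [543.9, 207.8, 104.6]
eef_rot: [-2.352, -2.082, 0.001]
ft_force: [-1.0, -0.2, 0.0]
opening: 0.194
grasp_force: 39.7
```

Emit:
step_arm(
  series="0 0 1 0 0.1;0 0 1 0 0.1;0 0 1 0 0.1;0 0 1 0 0.1;0 0 1 0 0.1;0 0 1 0 0.1;0 0 1 0 0.1;0 0 0 0 0.1",
)

```text
t: 25.27
position: [543.9, 207.8, 97.6]
eef_rot: [-2.352, -2.082, 0.001]
ft_force: [-0.9, -0.4, -1.3]
opening: 0.192
grasp_force: 39.7
```

Emit:
step_arm(
  series="0 0 1 0 0.1;0 0 1 0 0.1;0 0 1 0 0.1;0 0 1 0 0.1;0 0 1 0 0.1;0 0 1 0 0.1;0 0 1 0 0.1;0 0 0 0 0.1",
)

```text
t: 25.93
position: [543.9, 207.8, 90.6]
eef_rot: [-2.353, -2.082, 0.001]
ft_force: [0.8, 0.1, -1.2]
opening: 0.198
grasp_force: 39.7
```

Emit:
step_arm(
  series="0 0 1 0 0.1;0 0 1 0 0.1;0 0 1 0 0.1;0 0 1 0 0.1;0 0 1 0 0.1;0 0 1 0 0.1;0 0 1 0 0.1;0 0 0 0 0.1",
)

```text
t: 26.6
position: [543.9, 207.9, 83.6]
eef_rot: [-2.352, -2.082, 0.001]
ft_force: [-1.1, -0.3, -1.5]
opening: 0.198
grasp_force: 39.7
```

Emit:
step_arm(
  series="0 0 1 0 0.1;0 0 1 0 0.1;0 0 1 0 0.1;0 0 1 0 0.1;0 0 1 0 0.1;0 0 0.5 0 0.1;0 0 0 0 0.1",
)

```text
t: 27.18
position: [544.0, 207.9, 78.3]
eef_rot: [-2.353, -2.082, 0.0]
ft_force: [-0.9, 1.0, -1.4]
opening: 0.194
grasp_force: 39.7
```

Emit:
step_arm(
  series="0 0 0.5 0 0.1;0 0 0.4 0 0.1;0 0 0 0 0.1;0 0 0 0 0.1",
)

```text
t: 27.52
position: [544.1, 207.9, 77.5]
eef_rot: [2.353, 2.082, 0.0]
ft_force: [-0.0, 1.1, -0.4]
opening: 0.193
grasp_force: 39.7
```

Emit:
step_arm(
  series="0 0 0.4 0 0.1;0 0 0 0 0.1;0 0 0 0 0.1",
)

```text
t: 27.77
position: [544.1, 207.9, 77.1]
eef_rot: [2.353, 2.082, 0.0]
ft_force: [-1.0, -0.8, -0.3]
opening: 0.196
grasp_force: 39.8
```

Emit:
step_arm(
  series="0 0 0.4 0 0.1;0 0 0 0 0.1;0 0 0 0 0.1",
)

```text
t: 28.02
position: [544.3, 208.0, 77.1]
eef_rot: [2.352, 2.082, 0.001]
ft_force: [0.4, -0.0, 1.4]
opening: 0.196
grasp_force: 39.9
```

Emit:
step_arm(
  series="0 0 0.4 0 0.1;0 0 0 0 0.1;0 0 0 0 0.1",
)

```text
t: 28.27
position: [544.4, 208.0, 77.0]
eef_rot: [2.352, 2.082, 0.001]
ft_force: [-2.5, -0.5, 4.8]
opening: 0.189
grasp_force: 40.3
```

The collar is seated at 77.0 mm with about 5 N. I'll release and retreat.

Emit:
step_arm(
  series="0 0 -0.5 0 0.1;0 0 0 0 0.1;0 0 0 0 0.25;0 0 0 0 0.5;0 0 0 0 0.5;0 0 0 0 0.5",
)

```text
t: 28.77
position: [543.8, 207.8, 76.3]
eef_rot: [-2.352, -2.082, 0.001]
ft_force: [1.1, 0.6, 0.4]
opening: 0.496
grasp_force: 0.0
```

Emit:
step_arm(
  series="0 0 -10 0 0.5;0 0 -25 0 0.5;0 0 -30 0 0.5;0 0 -30 0 0.5;0 0 -20 0 0.5;0 0 0 0 0.5;0 0 0 0 0.5;0 0 0 0 0.5",
)

```text
t: 29.43
position: [543.5, 207.7, 191.0]
eef_rot: [-2.352, -2.082, 0.002]
ft_force: [0.4, -0.0, -0.7]
opening: 0.5
grasp_force: 0.0
```

```bash
python3 - <<'E'
from h import *
s=sensors.read_state(); print(s['position'],s['t'])
a=shot('wrist','f1.png');b=shot('scene','f2.png')
o=np.zeros((384,800,3),np.uint8);o[:,:400]=a[:,50:450,::-1];o[:,400:]=cv2.resize(b[130:226,280:380,::-1],(400,384),interpolation=cv2.INTER_CUBIC);cv2.imwrite('pics/f3.png',o)
E
```

```text
[543.50163781 207.72001365 190.95417563] 29.4333
```

View pics/f3.png

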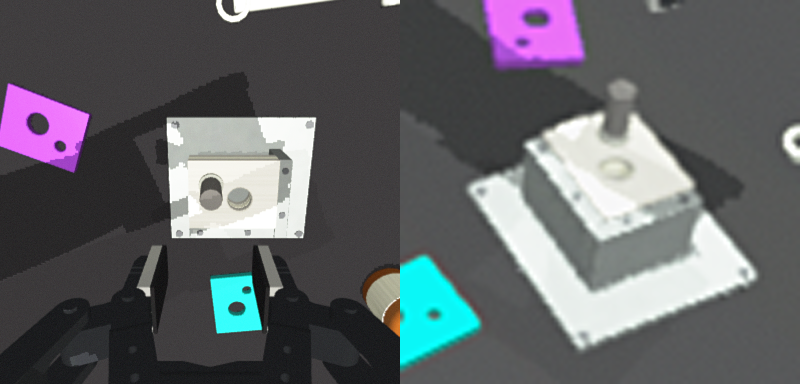

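The rod stands upright at (210,190) in the wrist view, its collar on the flush stack, and the gripper is clear. Handing in.

```bash
python3 -c "
from plant import env
print(env.job_done())"
```

```text
the job is handed in; nothing more can be done
None
```

The three plates are flush against both fences and the rod is home through all of them with its collar on the top plate. I released it and handed the job in at about 29.5 s; measured pushing forces stayed under 10 N, and the bottle, beaker and wrench were left alone.

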